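Open the purged sample box and hold its gate wide

ROBOT

A 7-joint arm with a two-finger parallel gripper is mounted at the origin on a cart in front of the work surface, level with it; the furniture and walls round the work are solid. World frame = base frame: x ahead of the robot, y to its left, z up, the work surface at z = 0. Lengths are in m, angles in rad, forces in N, time in s.
With the tool pointing down it reaches from about 0.4 to 0.75 m from the base axis. Payload 19.5 kg.
Tool frame: the origin (TCP) lies where the fingers leave the gripper's body, on its centre line; the fingertips stand 73 mm ahead of it and the grasp point (between the pads) lies 54 mm ahead of it; z points along the fingers, y is the line along which they close (so a half turn about z gives the same grasp; the last joint's range is limited). The gripper opens to 85 mm and grips with 20 to 120 N. Pads are 22 mm wide; open, the fingers measure 114 mm over their backs; the gripper's body (76 mm by 85 mm) begins 54 mm behind the grasp point. The pads swing forward as they close: fully open they stand 13 mm farther back than shut.
Start: joints at [-1.372, 0.707, -0.028, 1.485, 0.022, 0.951, -0.075], TCP at [0.137, 0.558, 0.304] pointing down, gripper open.
Joint ranges: [-2.71, 2.71], [-0.32, 2.16], [-1.57, 1.52], [0, 2.45], [-1.46, 4.6], [0, 2.02], [-2.83, 2.83]. Speed limits (rad/s): [1.89, 1.89, 2.57, 2.57, 3.01, 3.01, 3.01].

INTERFACE

Orientations are given as [roll, pitch, yaw] about the fixed x, y, z axes, in that order (R = Rz(yaw) Ry(pitch) Rx(roll)).
In Python, from plant import * gives the robot as it stands.
- The arm moves only by the tool carry_out, never from a script. Its argument "steps" is one flat list of numbers, 7 for each row, row after row: the shift along the tool's x, y, z in units of 4 cm (1.0 is 4 cm), then the turn, a rotation vector about the tool's x, y, z in units of 4 degrees (1.0 is 4 degrees), then the closure in counts, from 0 (fully open) to 255 (shut). A call has 1 to 12 rows; each row shifts and turns the commanded pose from where the row before left it, along the tool's axes as they then stand; what a row does not reach is not made up. A row lasts 1/12 s, in which the tool goes at most 41.7 mm and 7.16 degrees, less where a joint would pass 70% of its speed; a pose out of reach is approached as far as the arm can. A call with a number of a shift or a turn outside -1 to 1 is refused whole. A call with a gripper value outside its range is refused whole. The fingers move at their own pace and stop on an object; the grip force is fixed at half the most. Time passes only in rows, so rows that do not move let the fingers close. It gives the time, the measured TCP pose, the force, the opening and the grip force at its end, in the units of the state.
- observe(): the state, without advancing time (a new reading comes with each control period).
- capture(name): name is "scene" or "top" or "wrist"; returns a dict with "frame" (384x512x3 uint8, red, green, blue), "camera_matrix" (3x3 intrinsics, pixels), "dist" ([k1, k2, p1, p2, k3] as OpenCV has them; the pictures are not rectified), "rvec" (rotation vector, rad) and "tvec" (3), from world to camera coordinates, as OpenCV has them; the wrist camera has in their place "hand_eye" (4x4, takes a point from camera to tool coordinates, whose origin is the TCP and whose axes are the flange's). Camera axes: x right, y down, z forward; pixel columns grow to the right and rows downward; lengths in m; the calibration is good to about 2 mm. A picture is of the moment at which its call begins: read the wrist's pose just before it. There is no depth.
- close_job(): hands the job in; it is judged then, once.
Trained networks look in the newest picture that a camera, given by its name, has taken for a name from the list of things; names that differ only in an ending like _2 or _b are one class to them, and where a whole thing is asked for, a point or a joint stands for the part that bears it (a point fixed in the world has none). Each returns a list of dicts, best first, with "p" (0 to 1); they miss things now and then, are a little off and sometimes report something else, mostly with a low value. They report only what shows in the picture. A call takes as long as a camera call.
- boxes_of(label, camera): "point" ([row, column] in pixels, amid what is visible of it).
- cut_out(label, camera): "region" (384x512 bool, what is visible of it) and "point" ([row, column] in pixels, amid what is visible of it).
- pinpoint(label, camera): "point" ([row, column] in pixels: a listed point, or the origin of a listed thing).
The state is a dict: "t": time; "q": joint angles; "qvel": joint speeds; "joint_efforts": joint torques, N m; "ee_pos": TCP position; "ee_rot": TCP orientation; "ft_force": force on the tool from outside, world axes, zero at the start; "torque": the same for the moment, N m; "gripper_width": finger opening in m; "gripper_force": force on a finger pad.
Only numpy, scipy, OpenCV 4.12 (cv2) and the standard library are available. Lean on these libraries where they do the work, as an engineer would, in place of code of your own. Each camera call takes 0.05 s, during which the arm holds its last target. There are 200 camera calls.

TASK

A colleague is about to lift the samples out of the dry-gas sample box, so open it for them. First turn the purge valve on its roof to 45 degrees (half open) so that dry gas sweeps the box while it stands open; then squeeze the roof catch, which lets the gate spring ajar onto its safety catch, and squeeze the handle catch on the gate and swing the gate past its detent to about 80 to 90 degrees. Finish while still holding the gate wide open, because it falls back to half open when let go, leave the valve at 45 degrees and do not disturb the things standing round the box.

Things in the scene. Friction and masses are not known exactly. Their poses are not given: they have to be found in the camera images.
- sample_box: dry-gas sample box, fixed on the worktop: white floor and roof, aluminium corner posts, clear walls; 170 mm deep (its x), 200 mm wide (its y), 170 mm tall; origin at the centre of its underside. Its -x side is the front, closed by the gate; z is up.
- valve_wing (a point): middle of the black wing handle of the purge valve, on the valve's upright axis, on the box's roof. The wing is an upright blade 9 mm thick (this point's x), 44 mm long (its y) and 30 mm tall (17 mm below this point, 14 above); a dial plate of 54 mm diameter lies 24 mm below the point. The nose on the wing's +y end points at long ticks at 0, 45 and 90 degrees.
- purge_valve (a joint): angle of the purge valve in rad: 0 shut (wing along the box's y axis), grows counter-clockwise as seen from above, 1.571 fully open; 0.785 is 45 degrees. Stays where it is left (friction 0.06 N m).
- roof_catch_squeeze (a point): fixed point midway between the roof catch's two black tabs as they stand when squeezed, 42 mm above the roof. Tabs 7 mm thick, apart along the box's y, 20 mm wide along its x, reaching 20 mm above and 26 below the point. The +y tab is fixed, outer face 17 mm from the point; the -y tab moves, outer face 27 mm off at rest, 17 squeezed. Take from above, a finger outside each tab.
- roof_catch (a joint): travel of the roof catch's moving tab in m: 0 at rest, 0.010 fully squeezed towards the fixed tab (4 N to start, 8 N at the end); springs back when let go. From about 0.007 its bolt frees the gate, which within half a second springs ajar by itself to about 0.1 rad and is stopped there by the safety catch.
- handle_squeeze (a point): point on the gate midway between its squeeze handle's two black tabs as they stand when squeezed; axes as the box's when shut. Tabs 7 mm thick, apart along this y, 20 mm wide along x, reaching 21 mm above and 34 below the point, with 30 mm free between them and the gate's front. The +y tab is fixed, outer face 17 mm off; the -y tab moves, outer face 27 mm off at rest, 17 squeezed. Take from above.
- handle_catch (a joint): travel of the handle's moving tab in m: 0 at rest, 0.010 fully squeezed towards the fixed tab (4 N to start, 8 N at the end). From about 0.006 the safety bolt is clear of its strike on the right-hand side of the box and the gate can be swung on.
- gate (a joint): opening angle of the gate (190 mm wide) in rad: 0 shut, grows as it swings out to the front, stop at 1.6. A damped spring hinge, 0.3 N m/rad, draws it to 0.3 rad; a roller on a cam makes a detent hump between about 0.5 and 1.0 rad (0.55 N m in all to pass it, 4 N at the handle). Let go beyond the hump it falls back to about 1.0 rad and rests there.
- gate_hinge (a point): point on the gate's upright hinge axis, at the height of the handle point and 147 mm from it, at the box's front left corner. The gate opens clockwise as seen from above.
- beaker_c (a point): centre of a small clear beaker, 50 mm wide and 58 mm tall; leave alone
- dropper_bottle_c (a point): centre of a small white bottle with a black cap, 33 mm wide and 78 mm tall; leave alone
- tape_roll_c (a point): centre of a roll of label tape lying flat, 62 mm wide, 18 mm tall; leave alone
- pen_c (a point): centre of a marker pen lying on the worktop, 136 mm long and 12 mm thick; leave alone

How it is judged:
By the outcome, as a careful person would: the job done as asked, in the order asked, and still so for the second after the job is handed in, while the arm keeps its last pose, push and grip.
It also fails if it takes over 61 s, if anything falls off the work surface, if the arm or the gripper's body presses on something with over 40 N, if the wrist force passes 120 N, or if a joint passes its speed limit or range.

## Working session

There is one attempt and no reset: what is moved stays moved. The work goes in short steps, Python scripts to look and compute and a tool call to move; the robot and the scene stay as the last step left them, time stands still between calls to the robot, and variables do not carry over. Pictures are saved under pics/ and viewed, at most 10 in all, crops included, and the job is handed in when it is done.

Besides the shell and the picture viewer there is one more tool, called after "Request:" as name(argument=value, ...) on one line, values as JSON. carry_out: Moves the arm, as the interface text tells. Shifts and turns lie within -1 to 1; 1 stands for 4 cm of shift or 4 degrees of turn. Its arguments: {"type":"object","properties":{"steps":{"type":"array","items":{"type":"number"}}},"required":["steps"]}

```bash
ls; mkdir -p pics
cat > h.py <<'E'
from plant import *
import numpy as np, cv2
from scipy.spatial.transform import Rotation as R
def pose(s): return np.array(s['ee_pos']), R.from_euler('xyz', s['ee_rot'])
def cam(c, s=None):
    if 'hand_eye' in c:
        p,r=pose(s); H=np.array(c['hand_eye']); 
        Rw=r.as_matrix()@H[:3,:3]; o=p+r.as_matrix()@H[:3,3]
        return Rw,o
    Rc=cv2.Rodrigues(np.array(c['rvec'],float))[0]
    return Rc.T, -Rc.T@np.array(c['tvec'],float).ravel()
def ray(c,px,s=None):
    Rw,o=cam(c,s)
    u=cv2.undistortPoints(np.array([[[px[1],px[0]]]],float),np.array(c['camera_matrix'],float),np.array(c['dist'],float)).ravel()
    d=Rw@np.array([u[0],u[1],1]); return o,d/np.linalg.norm(d)
def tri(rays):
    A=np.zeros((3,3));b=np.zeros(3)
    for o,d in rays:
        P=np.eye(3)-np.outer(d,d);A+=P;b+=P@o
    x=np.linalg.solve(A,b)
    return x,[float(np.linalg.norm((np.eye(3)-np.outer(d,d))@(x-o))) for o,d in rays]
def project(c,P,s=None):
    Rw,o=cam(c,s); P=np.atleast_2d(P).astype(float)
    X=(P-o)@Rw
    return cv2.projectPoints(X,np.zeros(3),np.zeros(3),np.array(c['camera_matrix'],float),np.array(c['dist'],float))[0].reshape(-1,2)
def save(c,n): cv2.imwrite('pics/'+n+'.png',c['frame'][:,:,::-1])
E
python3 - <<'E'
from h import *
s=observe(); print(s)
C={}
names=['sample_box','valve_wing','roof_catch_squeeze','handle_squeeze','gate_hinge','beaker_c','dropper_bottle_c','tape_roll_c','pen_c']
D={}
for k in ['scene','top']:
    C[k]=capture(k)
    for n in names: D[k,n]=pinpoint(n,k)
for n in names:
    rs=[]
    for k in C:
        d=D[k,n]
        print(n,k,[(np.round(x['point'],1).tolist(),round(x['p'],2)) for x in d[:2]])
        if d: rs.append(ray(C[k],d[0]['point']))
    if len(rs)==2: print('   ',*tri(rs))
a=np.hstack([C['scene']['frame'],C['top']['frame']])
cv2.imwrite('pics/s.png',C['scene']['frame'][:,:,::-1]);cv2.imwrite('pics/t.png',C['top']['frame'][:,:,::-1])
print(cam(C['scene'])[1],cam(C['top'])[1])
E
```

```text
pics
{'t': 0.0, 'q': array([-1.37167364,  0.70706443, -0.02763415,  1.48497588,  0.02198196,
        0.9509176 , -0.07548713]), 'qvel': array([ 6.56049312e-04,  2.42546623e-04,  7.99605816e-05,  1.74177091e-04,
        6.65645986e-04,  5.77958911e-04, -6.35926409e-04]), 'joint_efforts': array([ 6.60899423e-04, -8.83223104e+01,  1.23490490e+00, -2.36173135e+01,
        1.69887976e-02,  6.36923884e-03,  3.74115552e-05]), 'ee_pos': array([0.1370831 , 0.55823441, 0.30345486]), 'ee_rot': array([-3.14052886e+00,  8.42575229e-06,  2.90078510e+00]), 'ft_force': array([-0.26684343,  0.66163319,  1.1169473 ]), 'torque': array([-0.0237579 , -0.01989395, -0.0622917 ]), 'gripper_force': 0.0, 'gripper_width': 0.08550582371234104}
sample_box scene [([195.5, 262.4], 0.87), ([235.9, 318.0], 0.61)]
sample_box top []
valve_wing scene [([132.4, 261.6], 0.53)]
valve_wing top [([144.1, 312.8], 0.71)]
    [ 0.68383448 -0.14004069  0.22170875] [0.0038892999365740867, 0.0038892999365740416]
roof_catch_squeeze scene [([158.9, 270.7], 0.69)]
roof_catch_squeeze top [([180.8, 291.3], 0.93)]
    [ 0.61060936 -0.0
[... 421 characters left out ...]
71806768595]
beaker_c scene [([245.0, 165.1], 0.56)]
beaker_c top []
dropper_bottle_c scene [([204.8, 185.6], 0.76)]
dropper_bottle_c top [([120.8, 217.9], 0.64)]
    [0.80031865 0.08078928 0.01285684] [0.0038546681570157007, 0.003854668157015779]
tape_roll_c scene [([204.6, 340.2], 0.62), ([183.6, 223.6], 0.48)]
tape_roll_c top [([265.8, 340.6], 0.83)]
    [ 0.42492622 -0.22602041  0.01464052] [0.00586634560127477, 0.005866345601274609]
pen_c scene [([234.2, 319.0], 0.74), ([131.3, 262.6], 0.23)]
pen_c top [([266.6, 284.9], 0.56)]
    [ 0.41957797 -0.08714987  0.01981635] [0.0002272034459527291, 0.00022720344595276323]
[0.18896965 0.49599025 0.94464595] [ 0.47629992 -0.01048089  1.10276433]
```

View pics/s.png

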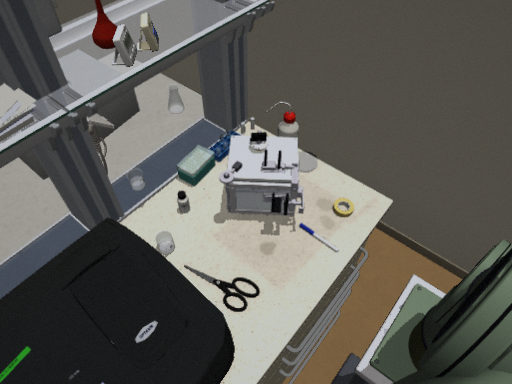

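View pics/t.png

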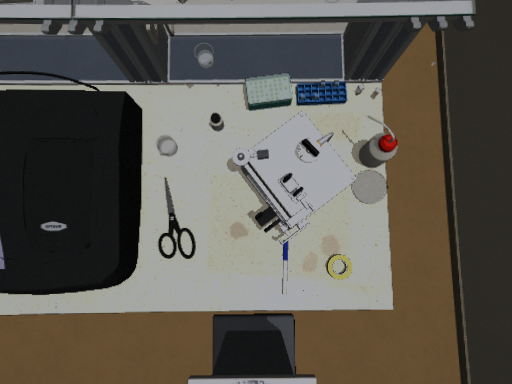

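The scene picture shows the box with its valve wing at about (258,136), roof catch tabs (272,158) and gate handle (280,203); the printer sits at left. In the top picture the box is turned by about -58°: hinge (240,157), handle (267,216), catch (291,183), valve (307,148), beaker (167,147), bottle (216,121).

Run:
```python
from h import *
s=observe(); C={k:capture(k) for k in ['scene','top']}; w=capture('wrist')
print('printer',tri([ray(C['scene'],(330,147)),ray(C['top'],(226,53))]))
def atz(k,px,z):
    o,d=ray(C[k],px); return np.round(o+d*(z-o[2])/d[2],3)
for n,z,t in [('roof',.212,(180.8,291.3)),('valve',.205,(144.1,312.8)),('valve?',.205,(147,307)),('beaker',.029,(147,167)),('bottle',.039,(121,216)),('cornerBR',.17,(180,355)),('cornerBL',.17,(113,300)),('hinge',.17,(157,240)),('handle',.139,(218.5,261.1)),('pen top',.006,(243,285)),('pen bot',.006,(293,284)),('tape',.009,(266,340))]:
    print(n,atz('top',t,z))
print('scene roof',atz('scene',(158.9,270.7),.212),atz('scene',(132.4,261.6),.205),atz('scene',(201.3,274.2),.139),atz('scene',(243,165),.029),atz('scene',(204,184),.039))
print(np.round(w['hand_eye'],3),w['camera_matrix'])
```

```text
printer (array([0.52119314, 0.42565864, 0.17849936]), [0.00028322628295961405, 0.00028322628295967373])
roof [ 0.61  -0.091  0.212]
valve [ 0.691 -0.141  0.205]
valve? [ 0.685 -0.128  0.205]
beaker [0.73  0.214 0.029]
bottle [0.795 0.086 0.039]
cornerBR [ 0.616 -0.237  0.17 ]
cornerBL [ 0.773 -0.118  0.17 ]
hinge [0.672 0.02  0.17 ]
handle [ 0.534 -0.027  0.139]
pen top [ 0.478 -0.09   0.006]
pen bot [ 0.353 -0.084  0.006]
tape [ 0.419 -0.229  0.009]
scene roof [ 0.603 -0.084  0.212] [ 0.692 -0.156  0.205] [ 0.54  -0.023  0.139] [0.734 0.217 0.029] [0.785 0.092 0.039]
[[ 0.    -0.961 -0.275  0.069]
 [ 1.     0.001 -0.001  0.001]
 [ 0.001 -0.275  0.961 -0.072]
 [ 0.     0.     0.     1.   ]] [[317.58345617   0.         261.16757683]
 [  0.         317.58345617 187.24577879]
 [  0.           0.           1.        ]]
```

Request:
carry_out(steps=[0, 0, -1, 0, 0, 0, 0, 0, 0, -1, 0, 0, 0, 0, 0, 0, -1, 0, 0, 0, 0, -0.77, -0.62, 0, 0, 0, 0, 0, -0.77, -0.62, 0, 0, 0, 0, 0, -0.77, -0.62, 0, 0, 0, 0, 0, -0.77, -0.62, 0, 0, 0, 0, 0, -0.77, -0.62, 0, 0, 0, 0, 0, -0.77, -0.62, 0, 0, 0, 0, 0, -0.77, -0.62, 0, 0, 0, 0, 0, -0.77, -0.62, 0, 0, 0, 0, 0, -0.77, -0.62, 0, 0, 0, 0, 0])

```text
t: 2.15
ee_pos: [0.3538, 0.2738, 0.4241]
ee_rot: [3.141, 0.0, 2.901]
ft_force: [-0.3, -0.1, -0.1]
gripper_width: 0.0853
gripper_force: 0.0
```

Request:
carry_out(steps=[-0.77, -0.62, 0, 0, 0, 0, 0, -0.77, -0.62, 0, 0, 0, 0, 0, -0.77, -0.62, 0, 0, 0, 0, 0, -0.77, -0.62, 0, 0, 0, 0, 0, -0.77, -0.62, 0, 0, 0, 0, 0, -0.77, -0.62, 0, 0, 0, 0, 0, -0.77, -0.62, 0, 0, 0, 0, 0, -0.77, -0.62, 0, 0, 0, 0, 0, -0.77, -0.62, 0, 0, 0, 0, 0, -0.77, -0.62, 0, 0, 0, 0, 0, -0.77, -0.62, 0, 0, 0, 0, 0, -0.77, -0.62, 0, 0, 0, 0, 0])

```text
t: 3.15
ee_pos: [0.6417, -0.1035, 0.4241]
ee_rot: [-3.142, 0.0, 2.901]
ft_force: [0.2, 0.9, 1.5]
gripper_width: 0.0854
gripper_force: 0.0
```

```bash
cat > look.py <<'E'
from h import *
import pickle,sys
def look(tag,names):
    s=observe(); c=capture('wrist'); save(c,tag); out={}
    for n in names:
        d=pinpoint(n,'wrist')
        if d: out[n]=(d[0]['point'],d[0]['p'])
        print(n,[(np.round(x['point'],1).tolist(),round(x['p'],2)) for x in d[:2]])
    pickle.dump((s,{k:c[k] for k in c if k!='frame'},out),open(tag+'.pkl','wb'))
if __name__=='__main__': look(sys.argv[1],['valve_wing','roof_catch_squeeze','handle_squeeze','gate_hinge'])
E
python3 look.py w1
```

```text
valve_wing [([221.0, 242.9], 0.82)]
roof_catch_squeeze [([136.0, 264.7], 0.93)]
handle_squeeze [([38.3, 307.9], 0.61)]
gate_hinge [([161.2, 372.9], 0.87)]
```

View pics/w1.png

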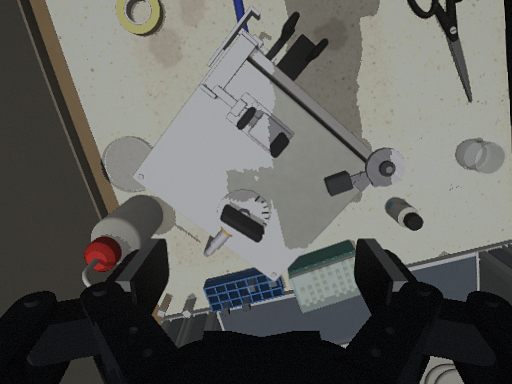

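Request:
carry_out(steps=[0, 0, 0, 0, 0, 1, 0, 0, 0, 0, 0, 0, 1, 0, 0, 0, 0, 0, 0, 1, 0, 0, 0, 0, 0, 0, 1, 0, 0, 0, 0, 0, 0, 1, 0, 0, 0, 0, 0, 0, 1, 0, 0, 0, 0, 0, 0, 1, 0, 0, 0, 0, 0, 0, 1, 0, 0, 0, 0, 0, 0, 1, 0, 0, 0, 0, 0, 0, 1, 0])

```text
t: 4.23
ee_pos: [0.6406, -0.1003, 0.4246]
ee_rot: [3.141, -0.0, 2.201]
ft_force: [-0.5, -0.9, 0.2]
gripper_width: 0.0854
gripper_force: 0.0
```

```bash
python3 look.py w2; python3 -c "
from h import *
print(observe()['ee_rot'],observe()['q'])"
```

```text
valve_wing [([225.2, 275.0], 0.55)]
roof_catch_squeeze [([144.6, 239.5], 0.85)]
handle_squeeze [([45.7, 214.5], 0.79)]
gate_hinge [([85.6, 347.1], 0.78)]
[3.14134298e+00 6.94013462e-05 2.20572252e+00] [ 0.0319005   0.77042094  0.21547694  0.91443331 -0.15037818  1.46935316
  0.83793242]
```

View pics/w2.png

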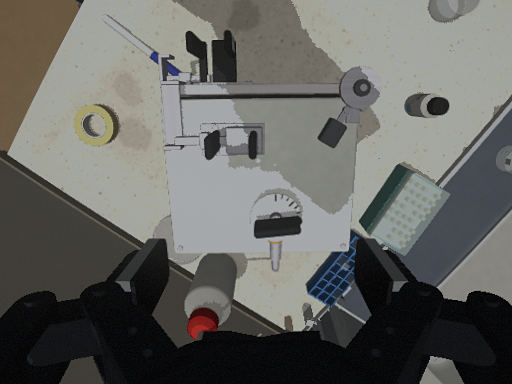

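```bash
cat > t.py <<'E'
from h import *
import pickle
V=[pickle.load(open(f,'rb')) for f in ('w1.pkl','w2.pkl')]
Z=dict(valve_wing=.200,roof_catch_squeeze=.212,handle_squeeze=.139,gate_hinge=.139)
for n in Z:
    rs=[ray(c,o[n][0],s) for s,c,o in V if n in o]
    print(n,*[np.round(x,4) for x in tri(rs)],[np.round(o+d*(Z[n]-o[2])/d[2],4)[:2].tolist() for o,d in rs])
# roof back corners (view2) at z .17
s,c,_=V[1]
P=[]
for px in [(247,180),(245,344)]:
    o,d=ray(c,px,s);P.append(o+d*(.167-o[2])/d[2])
s,c,_=V[0]
for px in [(177,139),(274,275)]:
    o,d=ray(c,px,s);P.append(o+d*(.167-o[2])/d[2])
print(np.round(P,4)); 
for a,b in [(0,1),(2,3)]:
    v=P[b]-P[a]; print(np.linalg.norm(v),'box yaw',np.degrees(np.arctan2(-v[0],v[1])))
E
python3 t.py
```

```text
valve_wing [ 0.6792 -0.1298  0.2195] [0.0001 0.0001] [[0.6865, -0.1329], [0.6849, -0.136]]
roof_catch_squeeze [ 0.6099 -0.0917  0.1939] [0.0004 0.0004] [[0.6081, -0.0916], [0.6089, -0.0886]]
handle_squeeze [ 0.5331 -0.0303  0.1647] [0.0018 0.0018] [[0.5282, -0.0251], [0.5297, -0.0301]]
gate_hinge [0.6655 0.0155 0.1627] [0.0023 0.0023] [[0.6741, 0.0213], [0.6682, 0.0211]]
[[ 0.6225 -0.2324  0.167 ]
 [ 0.773  -0.1194  0.167 ]
 [ 0.6235 -0.2341  0.167 ]
 [ 0.7728 -0.1185  0.167 ]]
0.1881427754207991 box yaw -53.112766873934845
0.18885849608038943 box yaw -52.24001733500192
```

The first wrist picture shows valve wing at (242,222), catch tabs (247,117)/(280,145) and handle at the top (300,50). In the second (tool lined up with the box) the wing lies along the box's y at (277,227), so the valve is shut; catch tabs are at (211,143)/(253,143), handle (195-235,50).

Request:
carry_out(steps=[0, 0, 0, 0, 0, 1, 80, 0, 0, 0, 0, 0, 1, 80, 0, 0, 0, 0, 0, 1, 80, 0, 0, 0, 0, 0, 1, 80, 0, 0, 0, 0, 0, 1, 80, 0, 0, 0, 0, 0, 1, 80, 0, 0, 0, 0, 0, 1, 80, 0, 0, 0, 0, 0, 1, 80, 0, 0, 0, 0, 0, 1, 80, 0, 0, 0, 0, 0, 1, 80, 0, 0, 0, 0, 0, 1, 80, 0, 0, 0, 0, 0, 1, 80])

```text
t: 5.48
ee_pos: [0.6409, -0.1014, 0.4241]
ee_rot: [3.142, -0.0, 1.364]
ft_force: [0.3, -0.5, -0.3]
gripper_width: 0.0586
gripper_force: 0.0
```

Request:
carry_out(steps=[0, 0, 0, 0, 0, 1, 80, 0, 0, 0, 0, 0, 1, 80, 0, 0, 0, 0, 0, 1, 80, 0, 0, 0, 0, 0, 1, 80, 0, 0, 0, 0, 0, 1, 80, 0, 0, 0, 0, 0, 1, 80, 0, 0, 0, 0, 0, 1, 80, 0, 0, 0, 0, 0, 1, 80, 0, 0, 0, 0, 0, 1, 80, 0, 0, 0, 0, 0, 1, 80, 0, 0, 0, 0, 0, 0.3, 80, 0, 0, 0, 0, 0, 0, 80])

```text
t: 6.48
ee_pos: [0.641, -0.1014, 0.424]
ee_rot: [-3.142, 0.0, 0.647]
ft_force: [-0.2, 0.5, 1.1]
gripper_width: 0.0589
gripper_force: 0.0
```

```bash
python3 look.py w3; sed -i "s/'w2.pkl')/'w2.pkl','w3.pkl')/" t.py; python3 t.py; python3 -c "
from h import *
s=observe();print(s['ee_pos'],s['ee_rot'],s['q'],s['t'],s['gripper_width'])"
```

```text
valve_wing [([157.1, 315.4], 0.58)]
roof_catch_squeeze [([200.2, 230.6], 0.66)]
handle_squeeze [([199.1, 154.8], 0.85)]
gate_hinge [([69.4, 186.1], 0.8)]
valve_wing [ 0.6839 -0.1326  0.206 ] [0.0007 0.0017 0.001 ] [[0.6865, -0.1329], [0.6849, -0.136], [0.6842, -0.1332]]
roof_catch_squeeze [ 0.6077 -0.0904  0.2181] [0.0011 0.0029 0.0018] [[0.6081, -0.0916], [0.6089, -0.0886], [0.6049, -0.0928]]
handle_squeeze [ 0.5307 -0.0288  0.1474] [0.0026 0.0018 0.0009] [[0.5282, -0.0251], [0.5297, -0.0301], [0.5275, -0.0287]]
gate_hinge [0.6711 0.0211 0.1407] [0.0025 0.0032 0.0009] [[0.6741, 0.0213], [0.6682, 0.0211], [0.6717, 0.0221]]
[[ 0.6225 -0.2324  0.167 ]
 [ 0.773  -0.1194  0.167 ]
 [ 0.6235 -0.2341  0.167 ]
 [ 0.7728 -0.1185  0.167 ]]
0.1881427754207991 box yaw -53.112766873934845
0.18885849608038943 box yaw -52.24001733500192
[ 0.64102554 -0.10162607  0.42393183] [-3.14156181e+00 -6.70707694e-06  6.47315812e-01] [-0.08868115  0.81578403  0.59788219  0.91976584 -0.42331353  1.50725929
 -0.54688937] 6.7333 0.058729725756585735
```

Request:
carry_out(steps=[0.2, 0.64, 0, 0, 0, 0, 80, 0.19, 0.63, 0, 0, 0, 0, 80, 0, 0, 1, 0, 0, 0, 80, 0, 0, 1, 0, 0, 0, 80, 0, 0, 1, 0, 0, 0, 80, 0, 0, 0.5, 0, 0, 0, 80, 0, 0, 0.48, 0, 0, 0, 80, 0, 0, 0, 0, 0, 0, 80, 0, 0, 0, 0, 0, 0, 80])

```text
t: 7.48
ee_pos: [0.6818, -0.1308, 0.265]
ee_rot: [-3.141, 0.0, 0.646]
ft_force: [-0.2, -0.0, 1.3]
gripper_width: 0.0589
gripper_force: 0.0
```

```bash
python3 -c "
from h import *
save(capture('wrist'),'w4')"
```

```text
(no output)
```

View pics/w4.png

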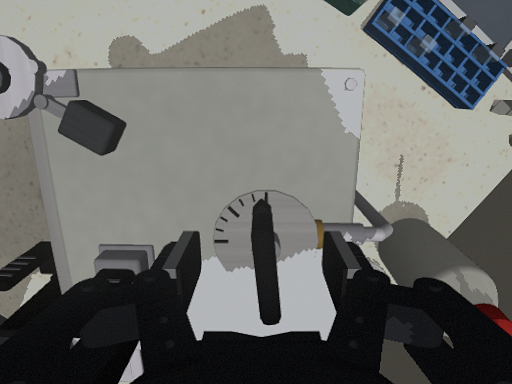

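The wing stands midway between the fingers at about (265,262); the 0 tick is at (267,197), the 90 tick at (222,241). Close.

Request:
carry_out(steps=[0, 0, 0, 0, 0, 0, 255, 0, 0, 0, 0, 0, 0, 255, 0, 0, 0, 0, 0, 0, 255, 0, 0, 0, 0, 0, 0, 255, 0, 0, 0, 0, 0, 0, 255, 0, 0, 0, 0, 0, 0, 255, 0, 0, 0, 0, 0, 0, 255, 0, 0, 0, 0, 0, 0, 255])

```text
t: 8.2
ee_pos: [0.6824, -0.1323, 0.2658]
ee_rot: [3.137, -0.001, 0.645]
ft_force: [7.7, -8.6, 2.3]
gripper_width: 0.008
gripper_force: 60.4
```

Request:
carry_out(steps=[0, 0.03, 0, 0, 0, -1, 255, 0, 0, 0, 0, 0, -1, 255, 0, 0, 0, 0, 0, -1, 255, 0, 0, 0, 0, 0, -1, 255, 0, 0, 0, 0, 0, -1, 255, 0, 0, 0, 0, 0, -1, 255, 0, 0, 0, 0, 0, -1, 255, 0, 0, 0, 0, 0, -1, 255, 0, 0, 0, 0, 0, -1, 255, 0, 0, 0, 0, 0, -1, 255, 0, 0, 0, 0, 0, -1, 255, 0, 0, 0, 0, 0, -0.35, 255])

```text
t: 9.2
ee_pos: [0.6825, -0.1326, 0.2658]
ee_rot: [3.14, 0.001, 1.442]
ft_force: [-0.5, -3.0, 6.4]
gripper_width: 0.0082
gripper_force: 61.0
```

Request:
carry_out(steps=[0, 0, 0, 0, 0, 0, 255, 0, 0, 0, 0, 0, 0, 255, 0, 0, 0, 0, 0, 0, 255, 0, 0, 0, 0, 0, 0, 255])

```text
t: 9.53
ee_pos: [0.6825, -0.1326, 0.2658]
ee_rot: [3.14, 0.001, 1.438]
ft_force: [-0.9, -3.1, 5.9]
gripper_width: 0.0083
gripper_force: 61.0
```

```bash
python3 -c "
from h import *
s=observe();print(np.degrees(s['ee_rot']),s['torque'],s['ft_force'])"
```

```text
[1.79926524e+02 7.24035045e-02 8.23664201e+01] [-0.55857033  0.43934027  0.00582776] [-0.94080691 -3.1149257   5.92400985]
```

Request:
carry_out(steps=[0, 0, 0, 0, 0, 0, 80, 0, 0, 0, 0, 0, 0, 80, 0, 0, 0, 0, 0, 0, 80, 0, 0, 0, 0, 0, 0, 80, 0, 0, 0, 0, 0, 0, 80, 0, 0, 0, 0, 0, 0, 80, 0, 0, -1, 0, 0, 0, 80, 0, 0, -1, 0, 0, 0, 80, 0, 0, -0.8, 0, 0, 0, 0])

```text
t: 10.28
ee_pos: [0.6823, -0.1318, 0.3798]
ee_rot: [3.14, 0.001, 1.438]
ft_force: [0.9, 0.3, 0.7]
gripper_width: 0.0692
gripper_force: 0.0
```

Request:
carry_out(steps=[0, 0, 0, 0, 0, -1, 0, 0, 0, 0, 0, 0, -1, 0, 0, 0, 0, 0, 0, -1, 0, 0, 0, 0, 0, 0, -1, 0, 0, 0, 0, 0, 0, -1, 0, 0, 0, 0, 0, 0, -1, 0, 0, 0, 0, 0, 0, -1, 0, 0, 0, 0, 0, 0, -1, 0, 0, 0, 0, 0, 0, -1, 0, 0, 0, 0, 0, 0, -1, 0, 0, 0, 0, 0, 0, -1, 0, 0, 0, 0, 0, 0, -0.2, 0])

```text
t: 11.28
ee_pos: [0.6825, -0.1319, 0.3768]
ee_rot: [3.142, 0.0, 2.224]
ft_force: [0.3, 0.2, -0.5]
gripper_width: 0.0852
gripper_force: 0.0
```

```bash
python3 look.py w5; sed -i "s/'w3.pkl')/'w3.pkl','w5.pkl')/" t.py; python3 t.py; python3 -c "
from h import *
s=observe();print(s['ee_pos'],np.degrees(s['ee_rot']),s['q'],s['t'],s['gripper_width'])"
```

```text
valve_wing [([186.7, 260.8], 0.56)]
roof_catch_squeeze [([82.8, 211.8], 0.79)]
handle_squeeze []
gate_hinge [([27.7, 355.5], 0.81)]
valve_wing [ 0.6835 -0.1321  0.2063] [0.0007 0.0019 0.0012 0.0015] [[0.6865, -0.1329], [0.6849, -0.136], [0.6842, -0.1332], [0.6834, -0.1325]]
roof_catch_squeeze [ 0.6077 -0.0901  0.2184] [0.0014 0.0027 0.002  0.0007] [[0.6081, -0.0916], [0.6089, -0.0886], [0.6049, -0.0928], [0.6067, -0.0898]]
handle_squeeze [ 0.5307 -0.0288  0.1474] [0.0026 0.0018 0.0009] [[0.5282, -0.0251], [0.5297, -0.0301], [0.5275, -0.0287]]
gate_hinge [0.6708 0.0212 0.1429] [0.0024 0.0033 0.0012 0.0017] [[0.6741, 0.0213], [0.6682, 0.0211], [0.6717, 0.0221], [0.671, 0.0242]]
[[ 0.6225 -0.2324  0.167 ]
 [ 0.773  -0.1194  0.167 ]
 [ 0.6235 -0.2341  0.167 ]
 [ 0.7728 -0.1185  0.167 ]]
0.1881427754207991 box yaw -53.112766873934845
0.18885849608038943 box yaw -52.24001733500192
[ 0.68251119 -0.13180557  0.37683563] [1.79998886e+02 1.03333736e-02 1.27088384e+02] [ 0.08615419  0.90059263  0.20404514  0.77372972 -0.16006085  1.47853503
  0.87614682] 11.5333 0.08534401473426069
```

View pics/w5.png

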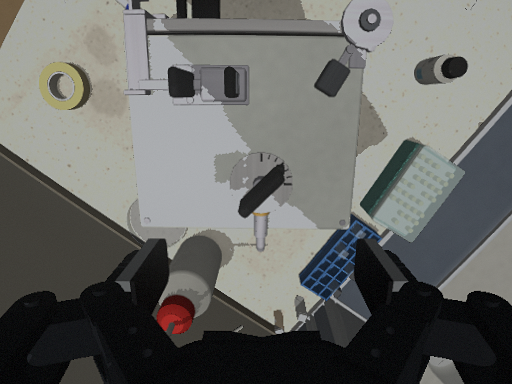

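The wing (240,212)-(283,170) now lies at about 45°, pointing between the ticks; the catch tabs are at (181,81) and (232,82), with the bolt running left from the moving tab.

Request:
carry_out(steps=[0.66, -0.29, 0, 0, 0, 0, 0, 0.66, -0.29, 0, 0, 0, 0, 0, 0.66, -0.29, 0, 0, 0, 0, 0, 0, 0, 0, 0, 0, 0, 0, 0, 0, 1, 0, 0, 0, 0, 0, 0, 0.7, 0, 0, 0, 0, 0, 0, 0.4, 0, 0, 0, 0, 0, 0, 0.37, 0, 0, 0, 0, 0, 0, 0, 0, 0, 0, 0])

```text
t: 12.28
ee_pos: [0.6086, -0.0908, 0.2756]
ee_rot: [-3.139, -0.002, 2.219]
ft_force: [-0.8, 0.1, -0.7]
gripper_width: 0.0853
gripper_force: 0.0
```

```bash
python3 -c "
from h import *
save(capture('wrist'),'w6')"
```

```text
(no output)
```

View pics/w6.png

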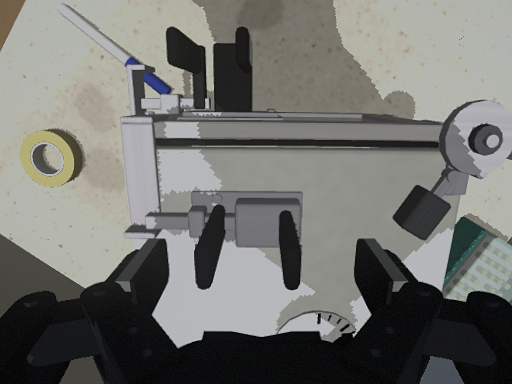

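The two tabs (205,245) and (290,245) stand between the open fingers (inner faces at about 165 and 360). Squeeze.

Request:
carry_out(steps=[0, 0, 0, 0, 0, 0, 255, 0, 0, 0, 0, 0, 0, 255, 0, 0, 0, 0, 0, 0, 255, 0, 0, 0, 0, 0, 0, 255, 0, 0, 0, 0, 0, 0, 255, 0, 0, 0, 0, 0, 0, 255, 0, 0, 0, 0, 0, 0, 255, 0, 0, 0, 0, 0, 0, 255, 0, 0, 0, 0, 0, 0, 255, 0, 0, 0, 0, 0, 0, 255, 0, 0, 0, 0, 0, 0, 255, 0, 0, 0, 0, 0, 0, 255])

```text
t: 13.33
ee_pos: [0.6093, -0.0914, 0.2793]
ee_rot: [3.141, 0.001, 2.219]
ft_force: [-2.9, -2.3, 10.9]
gripper_width: 0.0309
gripper_force: 62.4
```

```bash
python3 -c "
from h import *
save(capture('wrist'),'w7')"
```

```text
(no output)
```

View pics/w7.png

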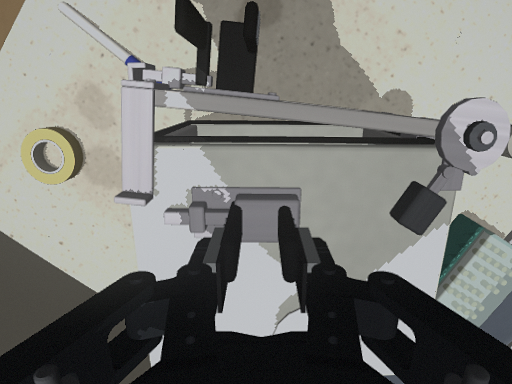

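The gate has sprung ajar (its top edge now slopes from (160,95) to (440,130)). Release, lift, go above the handle.

Request:
carry_out(steps=[0, 0, 0, 0, 0, 0, 0, 0, 0, 0, 0, 0, 0, 0, 0, 0, 0, 0, 0, 0, 0, 0, 0, 0, 0, 0, 0, 0, 0, 0, 0, 0, 0, 0, 0, 0, 0, -1, 0, 0, 0, 0, 0, 0, -1, 0, 0, 0, 0, 0.92, -0.16, 0, 0, 0, 0, 0, 0.92, -0.16, 0, 0, 0, 0, 0, 0.92, -0.16, 0, 0, 0, 0, 0, 0, 0, 0, 0, 0, 0.7, 0, 0, 0, 0, 0, 0, 0.7, 0])

```text
t: 14.38
ee_pos: [0.5264, -0.0131, 0.3589]
ee_rot: [3.14, -0.0, 2.122]
ft_force: [1.0, -0.9, 0.6]
gripper_width: 0.0857
gripper_force: 0.0
```

```bash
python3 look.py w8
cat > t2.py <<'E'
from h import *
import pickle
s,c,o=pickle.load(open('w8.pkl','rb'))
for n,z in [('handle_squeeze',.14),('handle_squeeze',.147),('gate_hinge',.143),('roof_catch_squeeze',.212),('valve_wing',.206)]:
    if n in o:
        a,d=ray(c,o[n][0],s); print(n,np.round(a+d*(z-a[2])/d[2],4))
t=capture('top'); d=pinpoint('handle_squeeze','top')[0]; print(d['p']); r2=ray(t,d['point'])
u=capture('scene'); d=pinpoint('handle_squeeze','scene')[0]; print(d['p'],d['point']); r3=ray(u,d['point'])
if 'handle_squeeze' in o: r1=ray(c,o['handle_squeeze'][0],s); print(tri([r1,r2,r3]),tri([r1,r2]),tri([r1,r3]))
s=observe();print(s['ee_pos'],np.degrees(s['ee_rot']),s['q'],s['t'],s['gripper_width'])
E
python3 t2.py
```

```text
valve_wing []
roof_catch_squeeze [([323.5, 293.9], 0.84), ([157.5, 164.0], 0.2)]
handle_squeeze [([176.5, 261.1], 0.91)]
gate_hinge [([222.3, 402.7], 0.57)]
handle_squeeze [ 0.5287 -0.0152  0.14  ]
handle_squeeze [ 0.5278 -0.0137  0.147 ]
gate_hinge [0.6716 0.0192 0.143 ]
roof_catch_squeeze [ 0.6081 -0.0923  0.212 ]Traceback (most recent call last):
  File "t2.py", line 7, in <module>
    t=capture('top'); d=pinpoint('handle_squeeze','top')[0]; print(d['p']); r2=ray(t,d['point'])
                        ~~~~~~~~~~~~~~~~~~~~~~~~~~~~~~~~^^^
IndexError: list index out of range
```

View pics/w8.png

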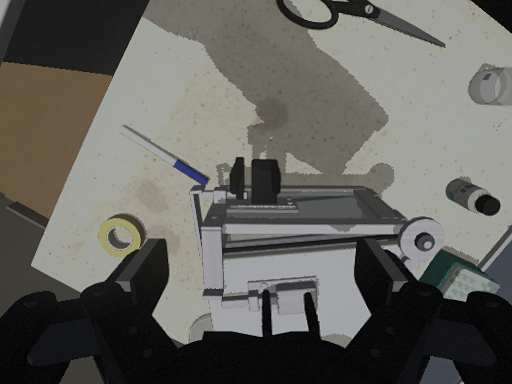

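The handle's tabs stand at (238,177) and (265,180), nearly under the tool axis; the strike bracket is at about (205,200). Descend with the fingers half open.

Request:
carry_out(steps=[0.03, -0.08, 0.5, 0, 0, 0, 80, 0, 0, 0.5, 0, 0, 0, 80, 0, 0, 0.5, 0, 0, 0, 80, 0, 0, 0.5, 0, 0, 0, 80, 0, 0, 0.5, 0, 0, 0, 80, 0, 0, 0.3, 0, 0, 0, 80, 0, 0, 0, 0, 0, 0, 80])

```text
t: 15.32
ee_pos: [0.5233, -0.0154, 0.244]
ee_rot: [-3.139, -0.002, 2.123]
ft_force: [-0.2, 0.1, 0.8]
gripper_width: 0.0585
gripper_force: 0.0
```

Request:
carry_out(steps=[0, 0, 0.3, 0, 0, 0, 80, 0, 0, 0.2, 0, 0, 0, 80, 0, 0, 0.2, 0, 0, 0, 80, 0, 0, 0, 0, 0, 0, 80])

```text
t: 15.65
ee_pos: [0.5237, -0.0153, 0.2172]
ee_rot: [-3.141, -0.001, 2.122]
ft_force: [-1.0, 0.7, 0.0]
gripper_width: 0.0585
gripper_force: 0.0
```

Request:
carry_out(steps=[0, 0, 0.2, 0, 0, 0, 80, 0, 0, 0.15, 0, 0, 0, 80, 0, 0, 0, 0, 0, 0, 80])

```text
t: 15.9
ee_pos: [0.5237, -0.0152, 0.2031]
ee_rot: [-3.141, -0.0, 2.122]
ft_force: [-0.2, -0.5, -0.5]
gripper_width: 0.0586
gripper_force: 0.0
```

Run:
```python
from h import *
s=observe();c=capture('wrist');save(c,'w9')
d=pinpoint('handle_squeeze','wrist');p,r=pose(s)
for x in d[:2]:
    for z in (.14,.147):
        a,v=ray(c,x['point'],s);P=a+v*(z-a[2])/v[2]; print(x['p'],x['point'],z,np.round(P,4),'tool',np.round(r.inv().apply(P-p),4))
m=cut_out('handle_squeeze','wrist')
for x in m[:2]:
    q=np.argwhere(x['region']); print(x['p'],q.min(0),q.max(0))
```

```text
0.56 [262.4, 268.3] 0.14 [ 0.5303 -0.0181  0.14  ] tool [-0.0059  0.0042  0.0631]
0.56 [262.4, 268.3] 0.147 [ 0.5281 -0.0148  0.147 ] tool [-0.002   0.004   0.0561]
0.65 [206 188] [372 511]
```

Request:
carry_out(steps=[0, 0.05, 0, 0, 0, 0, 255, 0, 0.05, 0, 0, 0, 0, 255, 0, 0, 0, 0, 0, 0, 255, 0, 0, 0, 0, 0, 0, 255, 0, 0, 0, 0, 0, 0, 255, 0, 0, 0, 0, 0, 0, 255, 0, 0, 0, 0, 0, 0, 255, 0, 0, 0, 0, 0, 0, 255])

```text
t: 16.72
ee_pos: [0.5272, -0.0138, 0.2046]
ee_rot: [-3.141, 0.001, 2.121]
ft_force: [-3.3, -3.6, 9.6]
gripper_width: 0.0325
gripper_force: 59.4
```

Request:
carry_out(steps=[0.24, 0.09, 0, 0, 0, 1, 255, 0.24, 0.09, 0, 0, 0, 1, 255, 0.24, 0.09, 0, 0, 0, 1, 255, 0.24, 0.09, 0, 0, 0, 1, 255, 0.24, 0.09, 0, 0, 0, 1, 255])

```text
t: 17.13
ee_pos: [0.5246, 0.0377, 0.2046]
ee_rot: [3.141, 0.001, 1.768]
ft_force: [0.7, -4.0, 7.4]
gripper_width: 0.0324
gripper_force: 62.1
```

Request:
carry_out(steps=[0.24, 0.09, 0, 0, 0, 1, 255, 0.24, 0.09, 0, 0, 0, 1, 255, 0.24, 0.09, 0, 0, 0, 1, 255, 0.24, 0.09, 0, 0, 0, 1, 255, 0.24, 0.09, 0, 0, 0, 1, 255, 0.24, 0.09, 0, 0, 0, 1, 255, 0.24, 0.09, 0, 0, 0, 1, 255])

```text
t: 17.72
ee_pos: [0.5503, 0.104, 0.2046]
ee_rot: [3.141, 0.0, 1.28]
ft_force: [1.8, -8.1, 5.2]
gripper_width: 0.0325
gripper_force: 63.0
```

Request:
carry_out(steps=[0.24, 0.09, 0, 0, 0, 1, 255, 0.24, 0.09, 0, 0, 0, 1, 255, 0.24, 0.09, 0, 0, 0, 1, 255, 0.24, 0.09, 0, 0, 0, 1, 255, 0.24, 0.09, 0, 0, 0, 1, 255, 0.24, 0.09, 0, 0, 0, 1, 255, 0.24, 0.09, 0, 0, 0, 1, 255, 0.18, 0.07, 0, 0, 0, 0.75, 255, 0, 0, 0, 0, 0, 0, 255, 0, 0, 0, 0, 0, 0, 255])

```text
t: 18.55
ee_pos: [0.6107, 0.1535, 0.2046]
ee_rot: [3.141, 0.001, 0.742]
ft_force: [-4.8, -6.4, 9.8]
gripper_width: 0.0328
gripper_force: 62.9
```

Run:
```python
from h import *
s=observe();print(s['q'],np.degrees(s['ee_rot'][2]),s['ee_pos'])
p=s['ee_pos'];print(np.degrees(np.arctan2(p[1]-.0208,p[0]-.671)),np.hypot(p[1]-.0208,p[0]-.671))
save(capture('wrist'),'w10');a=capture('top');d=pinpoint('gate_hinge','wrist');print(d[:1],pinpoint('valve_wing','top')[:1])
b=capture('scene')
w=cv2.imread('pics/w10.png');t=a['frame'][60:300,140:400,::-1];u=b['frame'][100:290,140:380,::-1]
r=lambda i,h:cv2.resize(i,(int(i.shape[1]*h/i.shape[0]),h))
x=np.hstack([r(t,320),r(u,320)]);y=np.zeros((590,max(x.shape[1],360),3),np.uint8);y[:320,:x.shape[1]]=x;y[320:,:360]=r(w,270)
cv2.imwrite('pics/f.png',y[:,:800])
```

```text
[-0.57038782  1.0019821   0.65164368  1.39285272 -0.66638091  0.97188417
 -0.59194538] 42.50189969386824 [0.6107041  0.15347919 0.20459291]
114.43936665780106 0.14573730843710966
[] [{'point': [145.5, 310.3], 'p': 0.65}]
```

View pics/f.png

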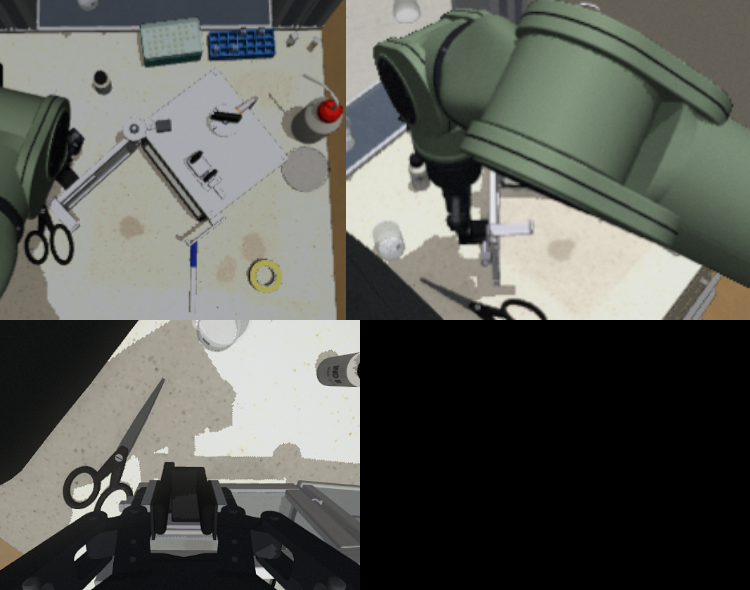

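The gate stands open at about 85° to the box front and is held by its handle. The valve wing is at 45°, and the pen, tape, bottle and beaker are where they were.

```bash
python3 -c "
from plant import *
print(close_job())"
```

```text
the job is handed in; nothing more can be done
None
```

The job is handed in: I turned the purge valve to about 45°, squeezed the roof catch, then the handle catch, and the arm still holds the gate at about 85°; the surrounding items look untouched, and it took about 19 s of the 61 s allowed.

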